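# Seat the vial tray and snap the lock lever over

### The arm

A 6-joint arm with a two-finger parallel gripper is mounted at the origin on the work surface. World frame = base frame: x ahead of the robot, y to its left, z up, the work surface at z = 0. Lengths are in m, angles in rad, forces in N, time in s.
With the tool pointing down it reaches from about 0.35 to 0.975 m from the base axis. Payload 4.9 kg.
Tool frame: the origin (TCP) lies at the very end of the fingers, on their centre line; the grasp point (between the pads) lies 19 mm behind it; z points along the fingers, y is the line along which they close (so a half turn about z gives the same grasp; the last joint's range is limited). The gripper opens to 85 mm and grips with 20 to 120 N. Pads are 22 mm wide; open, the fingers measure 114 mm over their backs; the gripper's body (76 mm by 85 mm) begins 54 mm behind the grasp point. The pads swing forward as they close: fully open they stand 13 mm farther back than shut.
Start: joints at [-1.264, 0.053, 1.613, -0, 1.476, -0.119], TCP at [0.258, -0.569, 0.231] pointing down, gripper open.
Joint ranges: [-3.01, 3.01], [-1.01, 2.22], [0.06, 2.58], [-1.02, 4.17], [0.09, 2.62], [-3.14, 3.14]. Speed limits (rad/s): [2.57, 2.57, 3.14, 3.14, 3.14, 3.14].

### API

Orientations are given as a unit quaternion [w, x, y, z].
In Python, from plant import state, optics, ticket, nets gives the robot as it stands. The module is installed in compiled form; this text tells all that it offers.
- The arm moves only by the shell command python3 -m inch 'ROWS' [OPENING]. ROWS is JSON, a list of rows, each an object of numbers: "dx", "dy", "dz": the shift along the tool's x, y, z as a fraction of full scale; "rx", "ry", "rz": the turn, a rotation vector about the tool's x, y, z as a fraction of full scale. In form: [{"dx": .., "dy": .., "dz": .., "rx": .., "ry": .., "rz": ..}, ...]. A call has 1 to 5 rows; each row is the pose to reach, as a shift and turn from the pose commanded when the call began, along the tool's axes at that moment; what a row does not reach only later rows make up. Full scale, the value 1, is 0.8 m for a shift and 1.5 rad for a turn. A row lasts 1/10 s, in which the tool goes at most 50 mm and 8.59 degrees, less where a joint would pass 70% of its speed; a pose out of reach is approached as far as the arm can. A call with a number of a shift or a turn outside -1 to 1 is refused whole. A call with a gripper value outside its range is refused whole. OPENING is the opening, from -1 (shut) to 1 (fully open), set as the call begins (- or left out, the last holds). The fingers move at their own pace and stop on an object; the grip force is fixed at half the most. Time passes only in rows, so rows that repeat a pose let the fingers close. It gives the time, the measured TCP pose, the force, the opening and the grip force at its end, in the units of the state.
- state(): the state, without advancing time (a new reading comes with each control period).
- optics.grab_frame(name): name is "side" or "top" or "wrist"; returns the picture (400x640x3 uint8, red, green, blue); there is no depth.
- optics.camera_info(name): a dict with "fx", "fy", "cx", "cy" (pixels), "k1" (the pictures are not rectified: a ray, as slopes to the right and down, at radius r is drawn at 1 + k1 r^2 times it, then the intrinsics apply), "R" (3x3) and "t" (3): a world point X has camera coordinates R X + t. Camera axes: x right, y down, z forward; pixel columns grow to the right and rows downward; lengths in m; the calibration is good to about 2 mm. A picture is of the moment at which its call begins: read the wrist's pose just before it. camera_info takes no time and is no camera call; for the wrist camera it gives the pose at the moment of the call.
- ticket.job_done(): hands the job in; it is judged then, once.
Trained networks look in the newest picture that a camera, given by its name, has taken for a name from the list of things; names that differ only in an ending like _2 or _b are one class to them, and where a whole thing is asked for, a point or a joint stands for the part that bears it (a point fixed in the world has none). Each returns a list of dicts, best first, with "confidence" (0 to 1); they miss things now and then, are a little off and sometimes report something else, mostly with a low value. They report only what shows in the picture. A call takes as long as a camera call.
- nets.boxes_of(camera, name): "bbox" ([centre column, centre row, width, height] in pixels, round what is visible of it).
- nets.outline_of(camera, name): "pixels" (400x640 bool, what is visible of it) and "bbox" ([centre column, centre row, width, height] in pixels, round what is visible of it).
The state is a dict: "time": time; "joint_pos": joint angles; "joint_vel": joint speeds; "joint_efforts": joint torques, N m; "tool_pos": TCP position; "tool_rot": TCP orientation; "contact_force": force on the tool from outside, world axes, zero at the start; "ft_torque": the same for the moment, N m; "gripper_width": opening from 0.0 (shut) to 1.0 (fully open); "grasp_force": force on a finger pad.
Only numpy, scipy, OpenCV 4.12 (cv2) and the standard library are available. Lean on these libraries where they do the work, as an engineer would, in place of code of your own. Each camera call takes 0.05 s, during which the arm holds its last target. There are 200 camera calls.

### The job

Push the white vial tray along its dock until it is fully home against the back stop, while the lever is still open. Then push the black-ended lever beside it round, past its dead point, until it snaps over into lock across the front of the tray. Only push: do not lift the tray, and leave the other things on the bench where they are.

Things in the scene. Friction and masses are not known exactly. Their poses are not given: they have to be found in the camera images.
- dock: Fixed aluminium plate, 10 mm thick, with the tray's guides. Origin: at bench height on the guides' centre line; +x is the way the tray is pushed home, +y left of that, z up. Plate spans x -90 to 115 mm, y -165 to 90 mm. White side rails: x -35 to 105, inner faces y = +-78 mm, tops 32 mm above the bench.
- tray: Loose white vial tray, 110 (x) x 150 (y) x 40 mm high, about 0.35 kg; fixed blue-capped vials and, across its middle, a black carrying bar (top 77 mm above its underside). Origin: centre of its underside, 10 mm above the bench; axes as the dock's; front face at own x = -55 mm. Starts 30 to 60 mm short of home; home, its origin is at x = 45 mm in the dock frame. Slides with 2 to 6 N.
- stop (a point): Middle of the front face of the white back stop, at dock x = 100 mm, y = 0, 35 mm above the bench (stop: 172 mm wide, top 60 mm above the bench). The tray is home when its back face touches it.
- lever (a joint): Lock lever's angle, rad: 0 = open (start), 1.66 = locked. Turns about the vertical at lever_pivot, clockwise from above; in the dock frame it points at 185 degrees minus this angle (0 = dock +x, 90 = +y): open to dock -x, locked along dock +y, 3 mm before the seated tray. A spring resists (up to 6 N at lever_grip) up to the dead point at 1.0, then throws it into lock; let go sooner it reopens.
- lever_pivot (a point): Lever's pivot: dock x = -21, y = -110 mm, 34 mm above the bench (the lever's mid-height). A short crank and a spring strut lie on its side towards the back stop.
- lever_grip (a point): Point on the lever's centre line, 80 mm from the pivot, in its black grip (49 to 107 mm from the pivot, 16 mm wide, 24 mm high, 22 to 46 mm above the bench). Its x axis points along the lever, away from the pivot.
- solvent: Bystander: clear glass bottle with blue cap, 86 mm diameter, 180 mm high. Origin: underside centre.
- amber: Bystander: amber glass bottle, 46 mm diameter, 90 mm high. Origin: underside centre.
- vial: Bystander: single glass vial, 22 mm diameter, 45 mm high. Origin: underside centre.
- spanner: Bystander: small steel spanner 140 mm long, lying along its own x. Origin: under its middle.
- beaker: Bystander: glass beaker, 68 mm diameter, 85 mm high. Origin: underside centre.
- column: Bystander: steel separation column lying along its own x, 174 mm long, 22 mm thick. Origin: under its middle.

How it is judged:
By the outcome, as a careful person would: the job done as asked, in the order asked, and still so for the second after the job is handed in, with the robot touching nothing.
It also fails if it takes over 51 s, if anything falls off the work surface, if the arm or the gripper's body presses on something with over 40 N, if the wrist force passes 120 N, or if a joint passes its speed limit or range.

## Working session

There is one attempt and no reset: what is moved stays moved. The work goes in short steps, Python scripts to look and compute and a shell command to move; the robot and the scene stay as the last step left them, time stands still between calls to the robot, and variables do not carry over. Pictures are saved under pics/ and viewed, at most 10 in all, crops included, and the job is handed in when it is done.

```bash
mkdir -p pics
python3 - <<'E'
from plant import state, optics, nets
import cv2,numpy as np
for c in ("top","side"):
    im=optics.grab_frame(c); cv2.imwrite(f"pics/{c}.png",im[:,:,::-1])
    i=optics.camera_info(c); print(c,{k:np.round(v,3).tolist() for k,v in i.items()})
    for n in ("tray","dock","stop","lever","lever_grip","solvent"):
        print(c,n,[(round(d["confidence"],2),np.round(d["bbox"]).tolist()) for d in nets.boxes_of(c,n)[:2]])
print(state())
E
```

```text
top {'fx': 367.581, 'fy': 367.581, 'cx': 314.16, 'cy': 205.069, 'k1': 0.011, 'R': [[-0.027, -0.999, -0.038], [-0.992, 0.032, -0.118], [0.12, 0.035, -0.992]], 't': [0.042, 0.602, 0.774]}
top tray [(0.71, [310.0, 189.0, 76.0, 58.0])]
top dock [(0.56, [328.0, 191.0, 126.0, 127.0])]
top stop [(0.92, [328.0, 193.0, 126.0, 123.0]), (0.29, [250.0, 212.0, 1.0, 8.0])]
top lever [(0.83, [355.0, 227.0, 11.0, 60.0])]
top lever_grip [(0.95, [355.0, 223.0, 20.0, 63.0])]
top solvent [(0.58, [236.0, 158.0, 54.0, 46.0])]
side {'fx': 443.102, 'fy': 443.102, 'cx': 316.081, 'cy': 201.672, 'k1': 0.001, 'R': [[-0.958, -0.286, -0.012], [-0.193, 0.675, -0.712], [0.212, -0.68, -0.702]], 't': [0.591, 0.169, 0.795]}
side tray [(0.81, [296.0, 225.0, 87.0, 84.0])]
side dock [(0.73, [304.0, 226.0, 151.0, 116.0])]
side stop [(0.83, [307.0, 226.0, 151.0, 116.0])]
side lever [(0.55, [351.0, 195.0, 57.0, 29.0]), (0.3, [341.0, 154.0, 28.0, 47.0])]
side lever_grip [(0.94, [351.0, 201.0, 58.0, 31.0])]
side solvent [(0.68, [230.0, 265.0, 56.0, 96.0])]
{'time': 0.7, 'joint_pos': array([-1.26401961e+00,  5.26508674e-02,  1.61284438e+00,  4.02540036e-06,
        1.47600412e+00, -1.19004930e-01]), 'joint_vel': array([-3.74375074e-04,  9.08993543e-04,  1.67941559e-03,  7.76294574e-04,
       -2.48953961e-03, -6.59540666e-05]), 'joint_efforts': array([ 1.29760880e-05, -3.93553591e+01, -3.70368934e+01, -1.52075933e-05,
        3.50904447e-04,  7.73111708e-06]), 'tool_pos': array([ 0.25814542, -0.56920248,  0.23136733]), 'tool_rot': array([4.62483658e-05, 9.77424247e-01, 2.11286155e-01, 6.36740867e-06]), 'contact_force': array([ 0.88489352, -0.70321902,  0.34361315]), 'ft_torque': array([-0.00096799, -0.00461842,  0.01068863]), 'grasp_force': 0.0, 'gripper_width': 0.9985199674633883}
```

Run:
```python
import cv2
a=cv2.imread("pics/top.png");b=cv2.imread("pics/side.png")
cv2.imwrite("pics/t2.png",cv2.resize(a[100:300,180:440],None,fx=3,fy=3,interpolation=cv2.INTER_CUBIC))
cv2.imwrite("pics/s2.png",cv2.resize(b[110:310,180:440],None,fx=3,fy=3,interpolation=cv2.INTER_CUBIC))
```

```text
(no output)
```

View pics/t2.png

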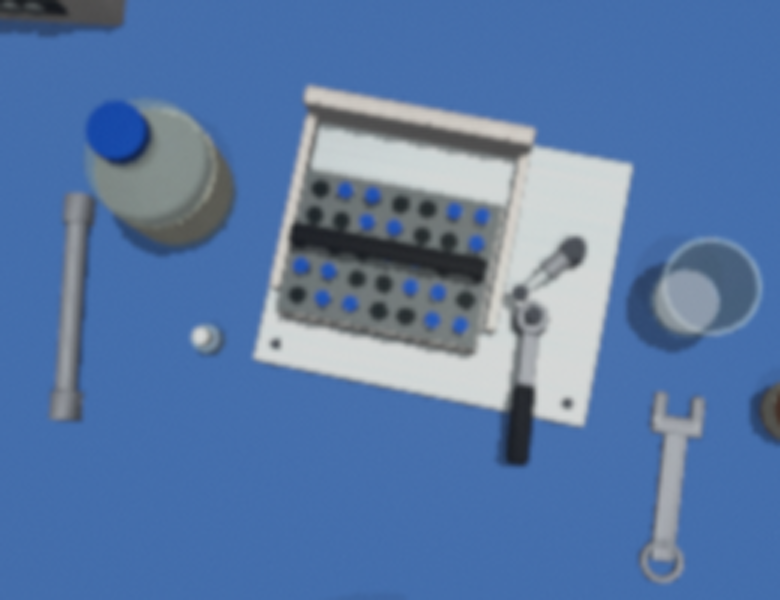

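View pics/s2.png

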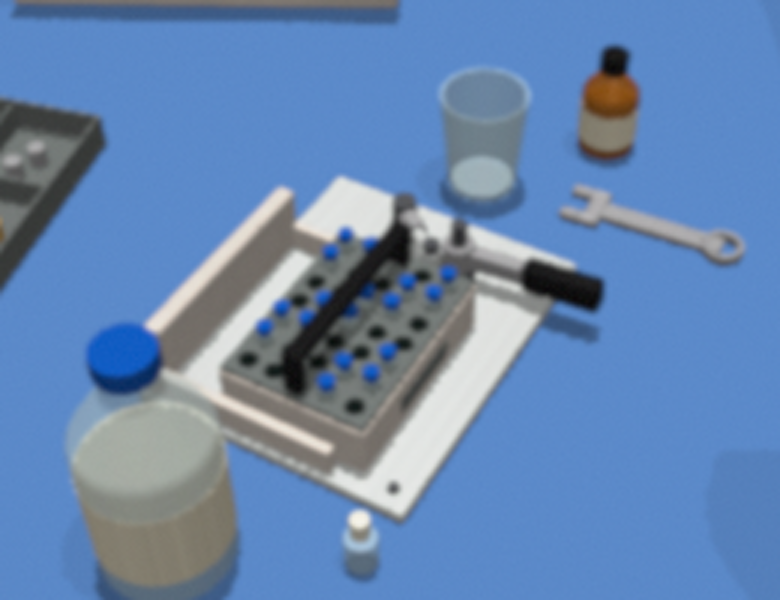

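View pics/top.png

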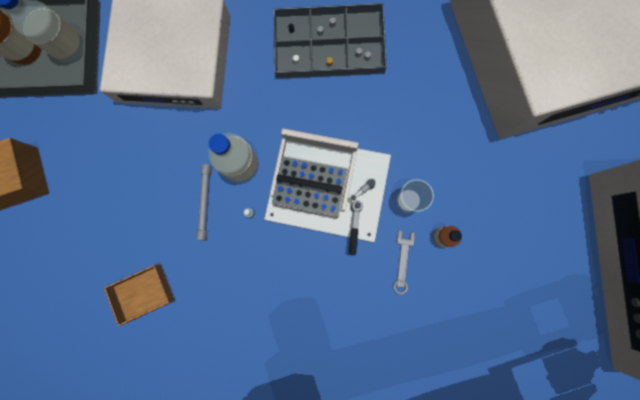

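The top view shows the dock with its plate corners at about (265,220), (375,242) and (391,154). The tray is short of the stop, its front edge running from (273,204) to (338,217). The lever is open, with its grip end at about (353,253). I'll fit the dock and tray poses from these points in both views.

```bash
cat > h.py <<'E'
import numpy as np
from scipy.optimize import least_squares
from scipy.spatial.transform import Rotation as Ro
from plant import optics,state
def proj(i,X):
    c=np.asarray(i["R"])@X+i["t"]; s=c[:2]/c[2]; s=s*(1+i["k1"]*(s@s))
    return np.array([i["fx"]*s[0]+i["cx"],i["fy"]*s[1]+i["cy"]])
def w(p,d):
    c,s=np.cos(p[2]),np.sin(p[2]); return np.array([p[0]+c*d[0]-s*d[1],p[1]+s*d[0]+c*d[1],d[2]])
def axes(p,d):
    """dock point d, in the tool's present frame, full-scale units"""
    s=state(); q=s["tool_rot"]; R=Ro.from_quat([q[1],q[2],q[3],q[0]])
    return R.inv().apply(w(p,d)-s["tool_pos"])/.8
E
python3 - <<'E'
from h import *
I={c:optics.camera_info(c) for c in("top","side")}
O={"top":(180,100),"side":(180,110)}
P=[("top",(-90,90,10),(254,360)),("top",(-90,-165,10),(584,425)),("top",(115,-165,10),(632,163)),("top",(100,86,60),(305,101)),("top",(100,-86,60),(531,150)),
("side",(-90,90,10),(403,520)),("side",(-90,-165,10),(577,265)),("side",(115,-165,10),(340,178))]
T=[("top",(-55,75,50),(278,315)),("top",(-55,-75,50),(473,354)),("side",(-55,75,50),(362,432)),("side",(-55,-75,50),(474,290))]
px=lambda c,u:np.array(u)/3+O[c]
f=lambda p:np.concatenate([proj(I[c],w(p,np.array(d)/1e3))-px(c,u) for c,d,u in P])
r=least_squares(f,[.6,0,0],loss="soft_l1"); p=r.x; print(p,np.round(f(p).reshape(-1,2),1).tolist())
g=lambda x:np.concatenate([proj(I[c],w(p,np.array([d[0]/1e3+x[0],d[1]/1e3+x[1],d[2]/1e3])))-px(c,u) for c,d,u in T])
t=least_squares(g,[0,0]).x; print("tray dock xy",t,np.round(g(t),1))
for a in(0,):
  th=np.radians(185)-a
  for L in(.049,.107): 
    for c in I: print(c,(proj(I[c],w(p,[-.021+L*np.cos(th),-.110+L*np.sin(th),.046]))-O[c])*3)
R=Ro.from_quat(np.roll(state()["tool_rot"],-1)).as_matrix();print(R)
E
```

```text
[ 0.64404507  0.03369812 -0.23147136] [[-1.3, -0.4], [-0.6, 0.6], [-0.1, 0.1], [-1.7, -0.0], [0.1, -1.7], [0.4, -1.9], [0.7, -1.1], [0.2, -1.6]]
tray dock xy [0.00077293 0.00027826] [-2.4 -1.6  0.3 -0.9  0.8  0.8  1.8 -2.6]
top [523.57187645 383.95455477]
side [525.80066567 258.82910395]
top [515.11433613 464.94740036]
side [605.54788156 283.09630789]
[[ 9.10716322e-01  4.13032420e-01  3.19905980e-05]
 [ 4.13032422e-01 -9.10716317e-01 -8.77178577e-05]
 [-7.09595948e-06  9.30992388e-05 -9.99999996e-01]]
```

The fit is good to 1–2 px: the dock is at (0.644, 0.034) with yaw -0.231, and the tray is at dock x≈1 mm, so it has about 44 mm to go. The predicted lever grip also matches the picture. Next I'll work out the move to a point above the tray's front.

```bash
echo 'P=[0.64404507,0.03369812,-0.23147136]' >> h.py
python3 - <<'E'
from h import *
print(axes(P,[-.115,0,.2]), (0.4258+.2315)/1.5)
E
```

```text
[ 0.63677543 -0.5749298   0.03915112] 0.4382
```

```bash
python3 -m inch '[{"dx":0.637,"dy":-0.575,"dz":0,"rz":0.438},{"dx":0.637,"dy":-0.575,"dz":0,"rz":0.438},{"dx":0.637,"dy":-0.575,"dz":0,"rz":0.438},{"dx":0.637,"dy":-0.575,"dz":0,"rz":0.438},{"dx":0.637,"dy":-0.575,"dz":0,"rz":0.438}]' -1; python3 -c "
from h import *
print(axes(P,[-.115,0,.2]),Ro.from_quat(np.roll(state()['tool_rot'],-1)).as_matrix()[:,0])"
```

```text
[ 0.63677543 -0.5749298   0.03915112] [ 9.10716322e-01  4.13032422e-01 -7.09595948e-06]validation failed for argument at $[0]...
```

```bash
python3 -m inch '[{"dx":0.637,"dy":-0.575,"dz":0.0,"rx":0.0,"ry":0.0,"rz":0.438},{"dx":0.637,"dy":-0.575,"dz":0.0,"rx":0.0,"ry":0.0,"rz":0.438},{"dx":0.637,"dy":-0.575,"dz":0.0,"rx":0.0,"ry":0.0,"rz":0.438},{"dx":0.637,"dy":-0.575,"dz":0.0,"rx":0.0,"ry":0.0,"rz":0.438},{"dx":0.637,"dy":-0.575,"dz":0.0,"rx":0.0,"ry":0.0,"rz":0.438}]' -1; python3 -c "
from h import *
print(axes(P,[-.115,0,.2]),Ro.from_quat(np.roll(state()['tool_rot'],-1)).as_matrix()[:,0])"
```

```text
time: 1.2
tool_pos: [0.3577, -0.34, 0.2315]
tool_rot: [0.0, 0.993, -0.118, 0.0]
contact_force: [1.9, -0.3, 0.5]
gripper_width: 0.141
grasp_force: 0.0
[ 0.09509108 -0.53725905  0.03925783] [ 9.72311917e-01 -2.33685984e-01  6.30104979e-04]
```

```bash
python3 -m inch '[{"dx":0.095,"dy":-0.537,"dz":0.04,"rx":0.0,"ry":0.0,"rz":0.0},{"dx":0.095,"dy":-0.537,"dz":0.04,"rx":0.0,"ry":0.0,"rz":0.0},{"dx":0.095,"dy":-0.537,"dz":0.04,"rx":0.0,"ry":0.0,"rz":0.0},{"dx":0.095,"dy":-0.537,"dz":0.04,"rx":0.0,"ry":0.0,"rz":0.0},{"dx":0.095,"dy":-0.537,"dz":0.04,"rx":0.0,"ry":0.0,"rz":0.0}]'; python3 -c "
from h import *
print(axes(P,[-.115,0,.15]),Ro.from_quat(np.roll(state()['tool_rot'],-1)).as_matrix()[:,0])"
```

```text
time: 1.7
tool_pos: [0.4563, -0.1107, 0.2133]
tool_rot: [0.0, 0.993, -0.115, 0.001]
contact_force: [0.4, -0.6, -0.0]
gripper_width: -0.001
grasp_force: 0.0
[ 0.04315259 -0.2295821   0.07918005] [ 0.97335625 -0.22929385  0.00139218]
```

```bash
python3 -m inch '[{"dx":0.043,"dy":-0.23,"dz":0.079,"rx":0.0,"ry":0.0,"rz":0.0},{"dx":0.043,"dy":-0.23,"dz":0.079,"rx":0.0,"ry":0.0,"rz":0.0},{"dx":0.043,"dy":-0.23,"dz":0.079,"rx":0.0,"ry":0.0,"rz":0.0},{"dx":0.043,"dy":-0.23,"dz":0.079,"rx":0.0,"ry":0.0,"rz":0.0},{"dx":0.043,"dy":-0.23,"dz":0.079,"rx":0.0,"ry":0.0,"rz":0.0}]'; python3 -c "
from h import *
print(axes(P,[-.115,0,.03]),Ro.from_quat(np.roll(state()['tool_rot'],-1)).as_matrix()[:,0])"
```

```text
time: 2.2
tool_pos: [0.5309, 0.0628, 0.1472]
tool_rot: [-0.001, 0.994, -0.112, -0.002]
contact_force: [-0.5, -0.4, -1.3]
gripper_width: -0.006
grasp_force: 0.0
[0.00283464 0.00307495 0.14642996] [ 0.97470141 -0.2234683  -0.00436848]
```

```bash
python3 -m inch '[{"dx":0.0,"dy":0.0,"dz":0.05,"rx":0.0,"ry":0.0,"rz":0.0},{"dx":0.0,"dy":0.0,"dz":0.1,"rx":0.0,"ry":0.0,"rz":0.0},{"dx":0.0,"dy":0.0,"dz":0.148,"rx":0.0,"ry":0.0,"rz":0.0},{"dx":0.0,"dy":0.0,"dz":0.148,"rx":0.0,"ry":0.0,"rz":0.0},{"dx":0.0,"dy":0.0,"dz":0.148,"rx":0.0,"ry":0.0,"rz":0.0}]'; python3 -c "
from h import *
print(axes(P,[-.0545-.011,0,.03]),axes(P,[-.010-.011,0,.03]),Ro.from_quat(np.roll(state()['tool_rot'],-1)).as_matrix()[:,0])
import cv2
cv2.imwrite('pics/a.png',cv2.resize(optics.grab_frame('side')[100:310,180:440,::-1],None,fx=3,fy=2.8))"
```

```text
time: 2.7
tool_pos: [0.5314, 0.0581, 0.0318]
tool_rot: [0.0, 0.993, -0.116, -0.0]
contact_force: [0.5, -0.1, 0.7]
gripper_width: 0.003
grasp_force: 0.0
[ 0.06219531 -0.00268308  0.0022582 ] [ 0.11782029 -0.00269964  0.00221727] [ 9.73261240e-01 -2.29699842e-01 -7.35744897e-04]
```

View pics/a.png

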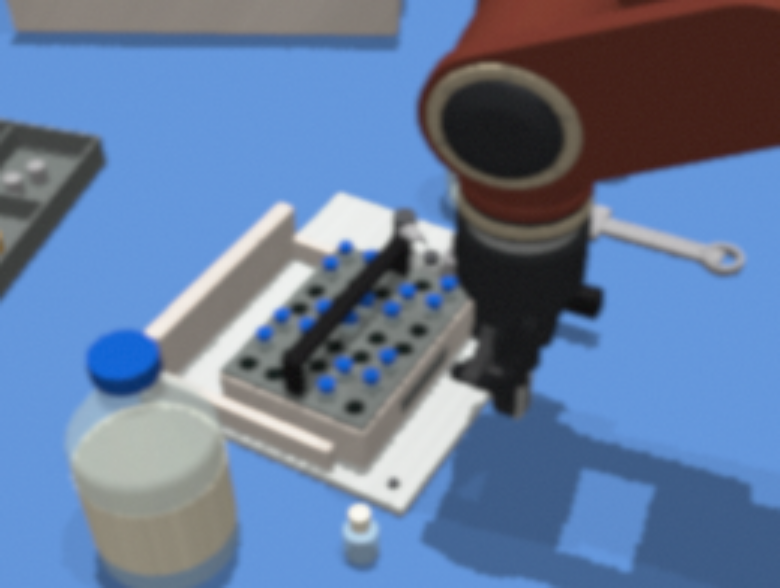

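The closed fingers stand in front of the middle of the tray, clear of the lever grip. I'll push forward in steps.

```bash
python3 -m inch '[{"dx":0.03,"dy":-0.003,"dz":0.002,"rx":0.0,"ry":0.0,"rz":0.0},{"dx":0.05,"dy":-0.003,"dz":0.002,"rx":0.0,"ry":0.0,"rz":0.0},{"dx":0.058,"dy":-0.003,"dz":0.002,"rx":0.0,"ry":0.0,"rz":0.0},{"dx":0.064,"dy":-0.003,"dz":0.002,"rx":0.0,"ry":0.0,"rz":0.0},{"dx":0.07,"dy":-0.003,"dz":0.002,"rx":0.0,"ry":0.0,"rz":0.0}]';python3 -m inch '[{"dx":0.006,"dy":0.0,"dz":0.0,"rx":0.0,"ry":0.0,"rz":0.0},{"dx":0.012,"dy":0.0,"dz":0.0,"rx":0.0,"ry":0.0,"rz":0.0},{"dx":0.018,"dy":0.0,"dz":0.0,"rx":0.0,"ry":0.0,"rz":0.0},{"dx":0.024,"dy":0.0,"dz":0.0,"rx":0.0,"ry":0.0,"rz":0.0},{"dx":0.03,"dy":0.0,"dz":0.0,"rx":0.0,"ry":0.0,"rz":0.0}]'; python3 -c "
from h import *
print(axes(P,[-.010-.011,0,.03]))"
```

```text
time: 3.25
tool_pos: [0.5856, 0.0485, 0.0313]
tool_rot: [-0.0, 0.993, -0.115, -0.002]
contact_force: [-7.9, 1.8, 4.9]
gripper_width: 0.003
grasp_force: 3.6
time: 3.75
tool_pos: [0.6086, 0.0431, 0.0311]
tool_rot: [-0.0, 0.993, -0.115, -0.002]
contact_force: [-7.2, 1.5, 4.6]
gripper_width: -0.0
grasp_force: 3.5
[0.01961985 0.00130345 0.00129069]
```

```bash
python3 -m inch '[{"dx":0.004,"dy":0.0,"dz":0.0,"rx":0.0,"ry":0.0,"rz":0.0},{"dx":0.007,"dy":0.0,"dz":0.0,"rx":0.0,"ry":0.0,"rz":0.0},{"dx":0.01,"dy":0.0,"dz":0.0,"rx":0.0,"ry":0.0,"rz":0.0},{"dx":0.013,"dy":0.0,"dz":0.0,"rx":0.0,"ry":0.0,"rz":0.0},{"dx":0.015,"dy":0.0,"dz":0.0,"rx":0.0,"ry":0.0,"rz":0.0}]'; python3 -m inch '[{"dx":0.002,"dy":0.0,"dz":0.0,"rx":0.0,"ry":0.0,"rz":0.0},{"dx":0.003,"dy":0.0,"dz":0.0,"rx":0.0,"ry":0.0,"rz":0.0},{"dx":0.004,"dy":0.0,"dz":0.0,"rx":0.0,"ry":0.0,"rz":0.0}]';  python3 -c "
from h import *
print(axes(P,[-.010-.011,0,.03]))"
```

```text
time: 4.25
tool_pos: [0.6203, 0.0404, 0.0311]
tool_rot: [-0.0, 0.993, -0.115, -0.002]
contact_force: [-5.3, 1.1, 5.3]
gripper_width: -0.0
grasp_force: 3.4
time: 4.55
tool_pos: [0.6233, 0.0397, 0.0311]
tool_rot: [-0.0, 0.993, -0.115, -0.002]
contact_force: [-7.3, 1.1, 5.4]
gripper_width: 0.002
grasp_force: 3.4
[0.00075029 0.00130505 0.00135781]
```

```bash
python3 -m inch '[{"dx":0.001,"dy":0.0,"dz":0.0,"rx":0.0,"ry":0.0,"rz":0.0},{"dx":0.002,"dy":0.0,"dz":0.0,"rx":0.0,"ry":0.0,"rz":0.0},{"dx":0.003,"dy":0.0,"dz":0.0,"rx":0.0,"ry":0.0,"rz":0.0}]'; python3 -m inch '[{"dx":0.001,"dy":0.0,"dz":0.0,"rx":0.0,"ry":0.0,"rz":0.0},{"dx":0.002,"dy":0.0,"dz":0.0,"rx":0.0,"ry":0.0,"rz":0.0}]'
```

```text
time: 4.85
tool_pos: [0.625, 0.0393, 0.0311]
tool_rot: [-0.0, 0.993, -0.115, -0.003]
contact_force: [-10.0, 1.5, 7.7]
gripper_width: -0.001
grasp_force: 5.4
time: 5.05
tool_pos: [0.625, 0.0393, 0.0311]
tool_rot: [-0.0, 0.993, -0.115, -0.005]
contact_force: [-17.6, 2.4, 13.4]
gripper_width: -0.004
grasp_force: 8.4
```

The force rises while the position stalls, so the tray is against the stop. I'll back off, check, and plan the lever waypoints.

```bash
python3 -m inch '[{"dx":-0.02,"dy":0.0,"dz":0.0,"rx":0.0,"ry":0.0,"rz":0.0},{"dx":-0.08,"dy":0.0,"dz":0.0,"rx":0.0,"ry":0.0,"rz":0.0},{"dx":-0.11,"dy":0.0,"dz":-0.05,"rx":0.0,"ry":0.0,"rz":0.0},{"dx":-0.11,"dy":0.05,"dz":-0.1,"rx":0.0,"ry":0.0,"rz":0.0},{"dx":-0.11,"dy":0.1,"dz":-0.1,"rx":0.0,"ry":0.0,"rz":0.0}]'
python3 - <<'E'
from h import *
import cv2
for c in("top","side"):
    im=optics.grab_frame(c);cv2.imwrite(f"pics/b_{c}.png",cv2.resize(im[110:310,180:440,::-1],None,fx=3,fy=3))
def q(a,r=.08,gap=0):
    t=np.radians(185)-a;u=np.array([np.cos(t),np.sin(t)]);n=np.array([u[1],-u[0]])
    o=np.array([-.021,-.110])+r*u-(.008+gap+.011*abs(n[0])+.0145*abs(n[1]))*n
    return [*o,.027]
print("start",axes(P,q(0,gap=.015)))
s=np.array(q(0,gap=.015))
for a in np.arange(0,1.51,.1): print(round(a,1),np.round((np.array(q(a))-s)[:2]/.8*[1,-1],4))
E
sed -i 's/^$//' h.py
```

```text
time: 5.55
tool_pos: [0.5273, -0.0194, 0.1165]
tool_rot: [0.0, 0.994, -0.113, 0.006]
contact_force: [1.5, -0.7, 0.2]
gripper_width: -0.001
grasp_force: 0.0
start [0.00592711 0.09075947 0.10847275]
0.0 [-0.0016 -0.0187]
0.1 [-0.0049 -0.0295]
0.2 [-0.0073 -0.0384]
0.3 [-0.0088 -0.0477]
0.4 [-0.0094 -0.0574]
0.5 [-0.0091 -0.0672]
0.6 [-0.0077 -0.0772]
0.7 [-0.0052 -0.0873]
0.8 [-0.0016 -0.0972]
0.9 [ 0.0031 -0.1068]
1.0 [ 0.009  -0.1161]
1.1 [ 0.016  -0.1248]
1.2 [ 0.024  -0.1328]
1.3 [ 0.033 -0.14 ]
1.4 [ 0.0429 -0.1461]
1.5 [ 0.0536 -0.1511]
```

View pics/b_side.png

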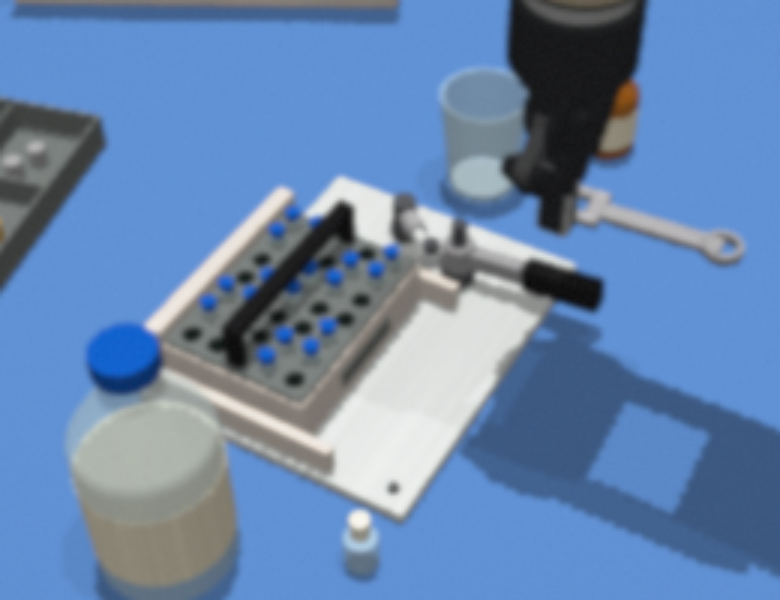

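The tray sits flush against the stop and the lever is still open. I'll go over to the lever's outer side and down.

```bash
python3 -m inch '[{"dx":0.006,"dy":0.05,"dz":0.0,"rx":0.0,"ry":0.0,"rz":0.0},{"dx":0.006,"dy":0.091,"dz":0.0,"rx":0.0,"ry":0.0,"rz":0.0},{"dx":0.006,"dy":0.091,"dz":0.05,"rx":0.0,"ry":0.0,"rz":0.0},{"dx":0.006,"dy":0.091,"dz":0.109,"rx":0.0,"ry":0.0,"rz":0.0},{"dx":0.006,"dy":0.091,"dz":0.109,"rx":0.0,"ry":0.0,"rz":0.0}]'; python3 -m inch '[{"dx":0.0,"dy":0.0,"dz":0.0,"rx":0.0,"ry":0.0,"rz":0.0}]'; python3 -c "
from h import *
print(axes(P,[-.0975,-.1545,.027]))"
```

```text
time: 6.15
tool_pos: [0.5068, -0.0895, 0.0163]
tool_rot: [-0.002, 0.993, -0.116, -0.007]
contact_force: [-2.6, 0.1, -1.3]
gripper_width: -0.001
grasp_force: 0.0
time: 6.25
tool_pos: [0.5119, -0.0909, 0.0224]
tool_rot: [-0.0, 0.993, -0.115, -0.001]
contact_force: [0.4, 0.1, 1.2]
gripper_width: 0.001
grasp_force: 0.0
[ 0.00312432  0.00365808 -0.00571175]
```

```bash
python3 -m inch '[{"dx":-0.001,"dy":-0.018,"dz":-0.006,"rx":0.0,"ry":0.0,"rz":0.0},{"dx":-0.003,"dy":-0.03,"dz":-0.006,"rx":0.0,"ry":0.0,"rz":0.0},{"dx":-0.006,"dy":-0.044,"dz":-0.006,"rx":0.0,"ry":0.0,"rz":0.0},{"dx":-0.006,"dy":-0.053,"dz":-0.006,"rx":0.0,"ry":0.0,"rz":0.0},{"dx":-0.006,"dy":-0.063,"dz":-0.006,"rx":0.0,"ry":0.0,"rz":0.0}]'
python3 - <<'E'
from h import *
def q(a,r=.08):
    t=np.radians(185)-a;u=np.array([np.cos(t),np.sin(t)]);n=np.array([u[1],-u[0]])
    return [*(np.array([-.021,-.110])+r*u-(.008+.011*abs(n[0])+.0145*abs(n[1]))*n),.027]
for a in(.5,.7,.9,1.1,1.3):print(a,np.round(axes(P,q(a)),4))
E
```

```text
time: 6.75
tool_pos: [0.5219, -0.0417, 0.0303]
tool_rot: [0.002, 0.993, -0.115, 0.003]
contact_force: [0.6, -6.3, 0.3]
gripper_width: -0.003
grasp_force: 2.5
0.5 [-0.0038 -0.      0.0041]
0.7 [ 0.0001 -0.02    0.0041]
0.9 [ 0.0084 -0.0396  0.0041]
1.1 [ 0.0213 -0.0576  0.0042]
1.3 [ 0.0383 -0.0727  0.0042]
```

```bash
python3 -m inch '[{"dx":-0.001,"dy":-0.01,"dz":0.002,"rx":0.0,"ry":0.0,"rz":0.0},{"dx":0.0,"dy":-0.02,"dz":0.003,"rx":0.0,"ry":0.0,"rz":0.0},{"dx":0.004,"dy":-0.03,"dz":0.003,"rx":0.0,"ry":0.0,"rz":0.0},{"dx":0.008,"dy":-0.04,"dz":0.003,"rx":0.0,"ry":0.0,"rz":0.0},{"dx":0.014,"dy":-0.049,"dz":0.003,"rx":0.0,"ry":0.0,"rz":0.0}]'
python3 - <<'E'
from h import *
def q(a,r=.08):
    t=np.radians(185)-a;u=np.array([np.cos(t),np.sin(t)]);n=np.array([u[1],-u[0]])
    return [*(np.array([-.021,-.110])+r*u-(.008+.011*abs(n[0])+.0145*abs(n[1]))*n),.027]
for a in(1.,1.1,1.2,1.3,1.4,1.5):print(a,np.round(axes(P,q(a)),4))
E
```

```text
time: 7.25
tool_pos: [0.5401, -0.0046, 0.0259]
tool_rot: [-0.0, 0.993, -0.115, 0.001]
contact_force: [-0.0, -1.6, 0.4]
gripper_width: 0.003
grasp_force: 0.5
1.0 [ 0.0027  0.0015 -0.0013]
1.1 [ 0.0097 -0.0072 -0.0013]
1.2 [ 0.0177 -0.0152 -0.0013]
1.3 [ 0.0268 -0.0223 -0.0013]
1.4 [ 0.0367 -0.0284 -0.0013]
1.5 [ 0.0474 -0.0335 -0.0012]
```

```bash
python3 -m inch '[{"dx":0.005,"dy":-0.004,"dz":-0.001,"rx":0.0,"ry":0.0,"rz":0.0},{"dx":0.01,"dy":-0.008,"dz":-0.001,"rx":0.0,"ry":0.0,"rz":0.0},{"dx":0.018,"dy":-0.016,"dz":-0.001,"rx":0.0,"ry":0.0,"rz":0.0},{"dx":0.027,"dy":-0.022,"dz":-0.001,"rx":0.0,"ry":0.0,"rz":0.0},{"dx":0.027,"dy":-0.022,"dz":-0.001,"rx":0.0,"ry":0.0,"rz":0.0}]'
python3 - <<'E'
from h import *
import cv2
im=optics.grab_frame("side");cv2.imwrite("pics/c.png",cv2.resize(im[110:310,180:440,::-1],None,fx=3,fy=3))
E
```

```text
time: 7.75
tool_pos: [0.5657, 0.0068, 0.0261]
tool_rot: [-0.0, 0.993, -0.115, 0.0]
contact_force: [-0.0, -0.6, -0.3]
gripper_width: 0.001
grasp_force: 0.0
```

View pics/c.png

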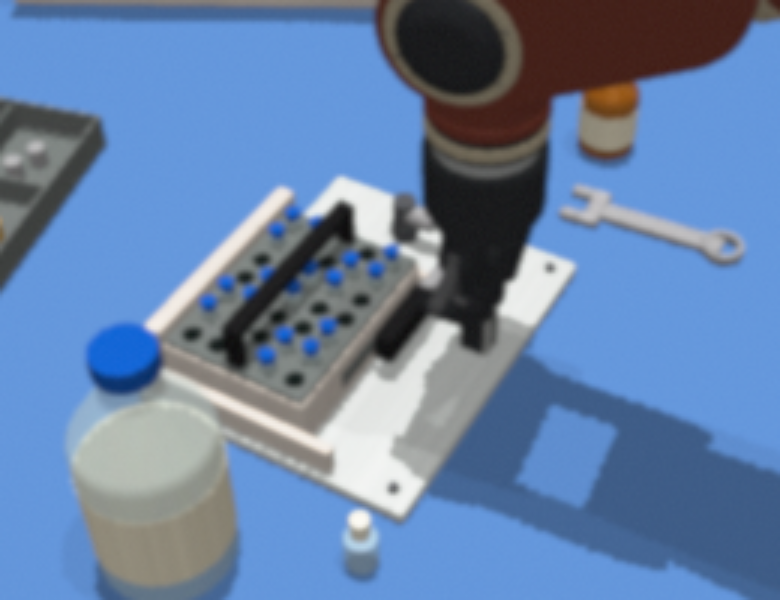

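The lever has snapped over and lies across the tray front, with its grip at about (400,325) in the crop, well away from the fingers. I'll retreat and check.

```bash
python3 -m inch '[{"dx":-0.04,"dy":0.0,"dz":0.0,"rx":0.0,"ry":0.0,"rz":0.0},{"dx":-0.08,"dy":0.0,"dz":-0.04,"rx":0.0,"ry":0.0,"rz":0.0},{"dx":-0.1,"dy":0.0,"dz":-0.1,"rx":0.0,"ry":0.0,"rz":0.0},{"dx":-0.12,"dy":0.0,"dz":-0.15,"rx":0.0,"ry":0.0,"rz":0.0},{"dx":-0.12,"dy":0.0,"dz":-0.15,"rx":0.0,"ry":0.0,"rz":0.0}]'
python3 - <<'E'
from h import *
import cv2
im=optics.grab_frame("side");cv2.imwrite("pics/d.png",cv2.resize(im[110:310,180:440,::-1],None,fx=3,fy=3))
i=optics.camera_info("side")
for L in(.049,.107):
  t=np.radians(185)-1.66
  print((proj(i,w(P,[-.021+L*np.cos(t),-.11+L*np.sin(t),.046]))-(180,110))*3)
E
```

```text
time: 8.3
tool_pos: [0.4736, 0.0284, 0.1529]
tool_rot: [-0.0, 0.993, -0.115, 0.006]
contact_force: [0.1, 1.5, 0.5]
gripper_width: 0.006
grasp_force: 0.0
[426.58694276 281.87571085]
[383.0483215  336.38609454]
```

View pics/d.png

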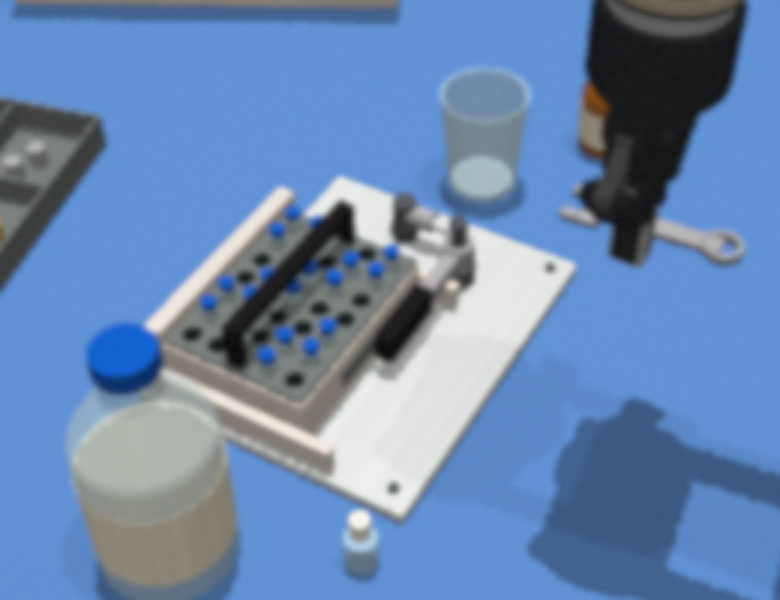

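The grip runs from (426,285) to (383,340) in the crop, which matches the predicted locked position. The tray is home and the bystanders are where they were.

```bash
python3 -c "
from plant import ticket
print(ticket.job_done())"
```

```text
the job is handed in; nothing more can be done
None
```

The tray was pushed home against the back stop with the lever still open, then the lever was pushed until it snapped into lock; the job was handed in at about 8.4 s with the robot clear, and no verdict was shown.

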